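# Clip a slide rack into the dip stainer's snap hook

## Task

Pick up the rack of stained slides by its lifting ring and clip it into the snap hook on the dip stainer's arm: press the ring down through the sprung gate, feeling along the inside of the hook's nose, until the gate snaps shut above it. Prove the catch by pulling up gently on the closed gate, about half a kilo (5 to 10 N), for half a second, then lower the rack so that it hangs still in the hook and let go. The hook is slender: never load it with more than 2 kg (20 N), keep the rack upright, and leave the bottle, the jar and the slide tray where they are.

Things in the scene. Friction and masses are not known exactly. Their poses are not given: they have to be found in the camera images.
- rack: Loose stainless wire rack with eight glass slides fixed in it, 0.18 to 0.36 kg; body 84 mm along x, 42 mm along y, 34 mm high. A stiff lifting ring of 5 mm round wire stands upright over its middle in the y-z plane; the hook passes through it along the rack's x. Origin: centre of the underside, z up.
- ring_top (a point): Centre of the wire at the top of the lifting ring, 98 mm above the rack's underside; axes as the rack's. The crown falls 2 mm at 10 mm to either side and meets two straight vertical legs (y = +-20 mm, 45 mm wide overall) 12 mm below this point. The opening below is 61 mm high. Pinch the legs from outside 18 to 24 mm below this point, so that the hook passes between the fingers.
- stainer: Fixed bench dip stainer: cream base 250 x 130 x 30 mm, empty steel dish under the hook (top 65 mm above the bench), steel column 140 mm behind the hook, on it an arm (16 mm wide, begins 38 mm behind the hook's seat) that carries the snap hook. x runs from the hook's nose along the arm to the column; z up. Origin: on the bench, below the hook.
- hook_seat (a point): Nominal centre of the ring's wire hanging in the bottom of the hook, 200 mm above the stainer's origin, same axes. Arm height and hook reach are clamped by hand: the real hook sits up to 4 mm off in x and z and must be felt. Hook: U of 6 mm wire in the x-z plane, mouth up; from its real seat the nose's inner face is at x = -10 mm, the shank's at 10, inner bottom z = -2.5, underside -8.5.
- keeper (a joint): Swing of the sprung gate, rad: 0 shut, growing as it is pressed into the hook, hard stop at 0.46. Spring: 1.3 N at its end shut, 2.4 N fully in; with friction the push is 3-8 N. The ring passes the gate's end only hugging the nose (within 1 mm), 3 to 6 mm above the real seat (else it jams on the stopped gate); then the gate snaps to 0. A ring inside meets the shut gate 9 to 12 mm above the seat.
- stain_bottle: Amber reagent bottle, 54 mm across, 125 mm tall, loose bystander. Origin: centre of the underside.
- jar: Clear jar with a blue cap, 52 mm across, 75 mm tall, loose bystander. Origin: centre of the underside.
- slide_tray: Flat wooden slide tray with coloured specimens, 200 x 130 x 14 mm, loose bystander. Origin: centre of the underside.
- hook_mouth (a point): Nominal point in the mouth (7.5 mm before, 20 mm above hook_seat; as inexact). Nose upright to z = 13 mm over the real seat, then leaning out to its rounded tip (centre x = -16.5, z = 19 mm). The gate, a 4 mm brass bar, is hinged on the shank (x = 12, z = 20 mm) and slopes down to the nose (end x = -8, z = 13.5 mm). Nothing of the hook is higher than 24 mm over the seat.
Not all that is in view belongs to the job. Of the things that look like the rack, take the one that is nearest to the robot's base at the start.

How it is judged:
On the way, in this order (a step that is already met when the one before it is completed fails the run):
1. the lifting ring presses the hook's gate in (value of joint keeper above 0.25 rad and contact force between rack and stainer above 1 N), for 0.05 s.
2. the ring is inside the hook, the gate has snapped shut above it and the push is eased (value of joint keeper below 0.06 rad and contact force between rack and stainer below 3.9 N and z of ring_top in the frame of hook_seat between -0.006 and 0.012 m and x of ring_top in the frame of hook_seat between -0.013 and 0.013 m), for 0.05 s.
3. the ring is pulled up against the shut gate with 4 to 12 N for 0.3 s (value of joint keeper below 0.06 rad and contact force between rack and stainer between 4 and 12 N and z of ring_top in the frame of hook_seat between 0.0047 and 0.018 m and x of ring_top in the frame of hook_seat between -0.013 and 0.013 m), for 0.3 s.
At the end, for the whole second after the job is handed in: The rack hangs with its weight (over 1 N) by its ring in the bottom of the snap hook (ring top within -6 to 7.5 mm of the nominal seat's height, 13 mm along the arm and 12 mm across), the gate shut (below 0.06 rad), the rack within 0.25 rad of upright and slower than 0.06 m/s (value of joint keeper below 0.06 rad and contact force between rack and stainer above 1 N and z of ring_top in the frame of hook_seat between -0.006 and 0.0075 m and x of ring_top in the frame of hook_seat between -0.013 and 0.013 m and y of ring_top in the frame of hook_seat between -0.012 and 0.012 m and angle between rack's own z axis and vertical below 0.25 rad and linear speed of rack below 0.06 m/s); the robot touches nothing.
It fails at once if the rack loads the hook or the stainer with more than 20 N (contact force between rack and stainer above 20 N).
It fails at once if the fingers push on the stainer with more than 20 N (contact force between the fingers and stainer above 20 N).
It fails at once if the rack is tipped by more than 0.5 rad (angle between rack's own z axis and vertical above 0.5 rad).
It fails at once if the bottle, the jar or the slide tray is moved by more than 20 mm (distance of any of stain_bottle, jar, slide_tray from where it was at the start of the episode above 0.02 m).
It also fails if it takes over 61 s, if anything falls off the work surface, if the arm or the gripper's body presses on something with over 40 N, if the wrist force passes 120 N, or if a joint passes its speed limit or range.

## Robot

A 6-joint arm with a two-finger parallel gripper is mounted at the origin on the work surface. World frame = base frame: x ahead of the robot, y to its left, z up, the work surface at z = 0. Lengths are in m, angles in rad, forces in N, time in s.
With the tool pointing down it reaches from about 0.25 to 0.725 m from the base axis. Payload 4 kg.
Tool frame: the origin (TCP) lies on the centre line of the jaws, within the pads' length; the fingertips stand 17 mm ahead of it and the grasp point (between the pads) lies 2 mm behind it; z points along the fingers, y is the line along which they close (so a half turn about z gives the same grasp; the last joint's range is limited). The gripper opens to 85 mm and grips with 20 to 120 N. Pads are 22 mm wide; open, the fingers measure 114 mm over their backs; the gripper's body (76 mm by 85 mm) begins 54 mm behind the grasp point. The pads swing forward as they close: fully open they stand 13 mm farther back than shut.
Start: joints at [1.222, 0.241, 0.005, 1.335, 0, 1.571], TCP at [0.171, 0.47, 0.248] pointing down, gripper open.
Joint ranges: [-2.72, 2.72], [-1.05, 1.87], [-1.09, 1.28], [-1.99, 2.15], [-1.42, 1.44], [-3.14, 3.14]. Speed limits (rad/s): [2.79, 2.79, 3.14, 3.14, 3.14, 3.14].

## Interface

Orientations are given as a unit quaternion [x, y, z, w].
In Python, from workcell import bot, camera, get_calibration gives the robot as it stands.
- The arm moves only by the tool apply_moves, never from a script. Its argument "steps" is a list of rows, each a list of 3 entries, a list of its own where there are three numbers: the shift along the tool's x, y, z as a fraction of full scale, then the turn, a rotation vector about the tool's x, y, z as a fraction of full scale, then the opening, from 0 (shut) to 1 (fully open). A call has exactly 8 rows; each row shifts and turns the commanded pose from where the row before left it, along the tool's axes as they then stand; what a row does not reach is not made up. Full scale, the value 1, is 20 cm for a shift and pi rad for a turn. A row lasts 1/12 s, in which the tool goes at most 41.7 mm and 7.16 degrees, less where a joint would pass 70% of its speed; a pose out of reach is approached as far as the arm can. A call with a number of a shift or a turn outside -1 to 1 is refused whole. A call with a gripper value outside its range is refused whole. The fingers move at their own pace and stop on an object; the grip force is fixed at half the most. Time passes only in rows, so rows that do not move let the fingers close, or fill a call up. It gives the time, the measured TCP pose, the force, the opening and the grip force at its end, in the units of the state.
- bot.get_obs(): the state, without advancing time (a new reading comes with each control period).
- camera(name): name is "scene" or "top" or "wrist"; returns (picture, depth): 420x560x3 uint8, red, green, blue; 420x560 float32, m along the optical axis (not along the pixel's ray), 0 where there is no reading.
- get_calibration(name): a dict with "fov_y" (degrees; the focal length in pixels is half the picture's height over the tangent of half this angle, whatever the lens; pixels are square), "cx", "cy" (the principal point, pixels), "dist_coeffs" ([k1, k2, p1, p2, k3] as OpenCV has them; the pictures are not rectified), "rvec" (rotation vector, rad) and "tvec" (3), from world to camera coordinates, as OpenCV has them. Camera axes: x right, y down, z forward; pixel columns grow to the right and rows downward; lengths in m; the calibration is good to about 2 mm. A picture is of the moment at which its call begins: read the wrist's pose just before it. get_calibration takes no time and is no camera call; for the wrist camera it gives the pose at the moment of the call.
- bot.job_done(): hands the job in; it is judged then, once.
The state is a dict: "clock": time; "joint_pos": joint angles; "joint_vel": joint speeds; "tau": joint torques, N m; "eef_pos": TCP position; "tool_rot": TCP orientation; "ft_force": force on the tool from outside, world axes, zero at the start; "ft_torque": the same for the moment, N m; "grip_width": finger opening in m; "grasp_force": force on a finger pad.
Only numpy, scipy, OpenCV 4.12 (cv2) and the standard library are available. Lean on these libraries where they do the work, as an engineer would, in place of code of your own. Each camera call takes 0.05 s, during which the arm holds its last target. There are 200 camera calls.

## Working session

There is one attempt and no reset: what is moved stays moved. The work goes in short steps, Python scripts to look and compute and a tool call to move; the robot and the scene stay as the last step left them, time stands still between calls to the robot, and variables do not carry over. Pictures are saved under pics/ and viewed, at most 10 in all, crops included, and the job is handed in when it is done.

Besides the shell and the picture viewer there is one more tool, called after "Emit:" as name(argument=value, ...), one argument or row to a line, values as JSON. apply_moves: Moves the arm, as the interface text tells. Its arguments: {"type":"object","properties":{"steps":{"type":"array"}},"required":["steps"]}

```bash
ls; mkdir -p pics; cat > h.py <<'E'
import numpy as np, cv2
from workcell import bot, camera, get_calibration
from scipy.spatial.transform import Rotation as R
def K(c):
    f=210/np.tan(np.radians(c['fov_y']/2)); return np.array([[f,0,c['cx']],[0,f,c['cy']],[0,0,1.]])
def ray(c,uv):
    Rm=cv2.Rodrigues(np.array(c['rvec'],float))[0]; t=np.array(c['tvec'],float).ravel()
    p=cv2.undistortPoints(np.array(uv,float).reshape(-1,1,2),K(c),np.array(c['dist_coeffs'],float)).reshape(-1,2)
    d=np.c_[p,np.ones(len(p))]@Rm; return -Rm.T@t,d
def plane(c,uv,z):
    o,d=ray(c,uv); return o+d*((z-o[2])/d[:,2])[:,None]
def atdepth(c,uv,dep):
    o,d=ray(c,uv); return o+d*np.array(dep).reshape(-1,1)
def proj(c,P):
    return cv2.projectPoints(np.array(P,float).reshape(-1,1,3),np.array(c['rvec'],float),np.array(c['tvec'],float),K(c),np.array(c['dist_coeffs'],float))[0].reshape(-1,2)
def save(n,im): cv2.imwrite('pics/'+n,im[:,:,::-1])
E
python3 - <<'E'
from h import *
ims=[]
for n in ('scene','top'):
    im,d=camera(n); save(n+'0.png',im); np.savez(n+'0.npz',im=im,d=d); c=get_calibration(n); print(n,c)
    ims.append(im)
cv2.imwrite('pics/both.png',cv2.resize(np.vstack(ims)[:,:,::-1],None,fx=.7,fy=.7))
o=bot.get_obs(); print({k:np.round(v,3).tolist() for k,v in o.items()})
E
```

```text
pics
scene {'fov_y': 44.904929303741326, 'cx': 291.6185490342714, 'cy': 207.80399019551265, 'dist_coeffs': array([-0.00018358,  0.        ,  0.        ,  0.        ,  0.        ]), 'rvec': array([ 1.88175002,  1.92762017, -0.56620403]), 'tvec': array([ 0.03813346, -0.42668256,  1.81710119])}
top {'fov_y': 43.18547573490374, 'cx': 274.32195251235964, 'cy': 210.4667218500864, 'dist_coeffs': array([0.03301429, 0.        , 0.        , 0.        , 0.        ]), 'rvec': array([ 2.11143615, -2.12330844,  0.19575252]), 'tvec': array([7.20708227e-04, 6.15650646e-01, 1.31363987e+00])}
{'clock': 0.1, 'joint_pos': [1.222, 0.241, 0.004, 1.335, 0.0, 1.571], 'joint_vel': [0.0, -0.003, 0.003, 0.0, 0.001, -0.001], 'tau': [0.0, -37.314, 25.301, 0.011, 0.0, -0.0], 'eef_pos': [0.171, 0.469, 0.248], 'tool_rot': [0.174, 0.985, -0.001, -0.0], 'ft_force': [-1.044, 0.212, 0.465], 'ft_torque': [-0.001, 0.046, 0.044], 'grasp_force': 0.0, 'grip_width': 0.086}
```

View pics/scene0.png

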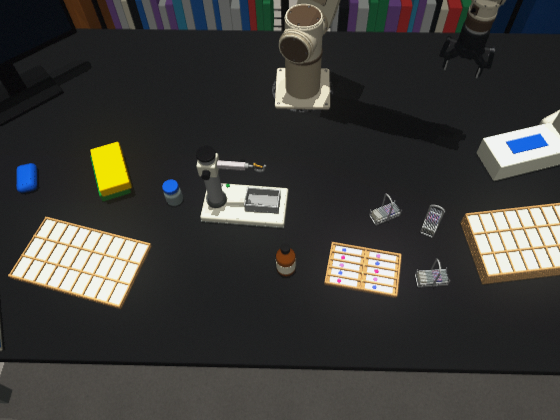

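View pics/top0.png

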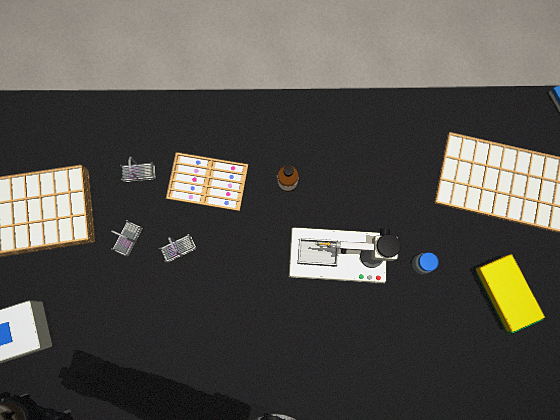

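Candidates: three wire racks, at top-view pixels (178,248), (127,237) and (138,170), which are scene pixels (385,210), (432,220) and (432,275). Next I work out which one is nearest the base and check it in a crop.

```bash
python3 - <<'E'
from h import *
S=np.load('scene0.npz');T=np.load('top0.npz');cs=get_calibration('scene');ct=get_calibration('top')
print('base px top',proj(ct,[0,0,0]))
for p in [(178,248),(127,237),(138,170)]:
    w=plane(ct,[p],.03)[0]; print(p,w.round(3),np.hypot(*w[:2]).round(3))
def pts(c,d,box):
    u0,v0,u1,v1=box; uu,vv=np.meshgrid(range(u0,u1),range(v0,v1)); uv=np.c_[uu.ravel(),vv.ravel()]; dd=d[v0:v1,u0:u1].ravel(); k=dd>0
    return uv[k],atdepth(c,uv[k],dd[k])
# rack body in top
uv,P=pts(ct,T['d'],(155,225,205,270))
k=(P[:,2]>.012)&(P[:,2]<.05); r=cv2.minAreaRect(P[k,:2].astype(np.float32)*1000); print('rack body',r, k.sum())
k2=P[:,2]>.055; print('ring top view',P[k2].round(3).tolist()[:25])
uv,P=pts(cs,S['d'],(365,185,410,230)); k2=P[:,2]>.06; print('ring scene',P[k2].round(3).tolist()[:40])
# stainer
uv,P=pts(ct,T['d'],(280,215,405,295)); k=(P[:,2]>.02)&(P[:,2]<.036); print('base',cv2.minAreaRect(P[k,:2].astype(np.float32)*1000))
k=(P[:,2]>.055)&(P[:,2]<.075); print('dish',cv2.minAreaRect(P[k,:2].astype(np.float32)*1000))
k=(P[:,2]>.15); print('high n',k.sum(),P[k].min(0),P[k].max(0))
def up(im,b,f): return cv2.resize(im[b[1]:b[3],b[0]:b[2]],None,fx=f,fy=f,interpolation=cv2.INTER_CUBIC)
a=up(T['im'],(150,220,210,275),6);b=up(S['im'],(360,180,420,235),6)
e=up(T['im'],(280,220,405,295),5.76)
save('crop1.png',np.vstack([np.hstack([a,b]),cv2.resize(e,(720,270*1))]))
E
```

```text
base px top [[274.61516667 460.93907184]]
(178, 248) [0.523 0.249 0.03 ] 0.58
(127, 237) [0.553 0.383 0.03 ] 0.673
(138, 170) [0.734 0.363 0.03 ] 0.819
rack body ((524.3788452148438, 251.97793579101562), (42.75568389892578, 85.94239044189453), 25.541946411132812) 440
ring top view [[0.543, 0.261, 0.092], [0.544, 0.259, 0.089], [0.54, 0.259, 0.099], [0.541, 0.258, 0.091], [0.543, 0.259, 0.078], [0.538, 0.26, 0.097], [0.538, 0.258, 0.094], [0.54, 0.259, 0.076], [0.542, 0.258, 0.068], [0.543, 0.258, 0.057], [0.536, 0.26, 0.094], [0.535, 0.257, 0.095], [0.535, 0.255, 0.096], [0.54, 0.26, 0.059], [0.533, 0.257, 0.098], [0.533, 0.254, 0.097], [0.53, 0.256, 0.101], [0.53, 0.254, 0.099], [0.528, 0.255, 0.094], [0.527, 0.251, 0.101], [0.525, 0.253, 0.101], [0.525, 0.251, 0.1], [0.523, 0.252, 0.097], [0.522, 0.249, 0.098], [0.52, 0.251, 0.099]]
ring scene [[0.506, 0.245, 0.088], [0.507, 0.247, 0.09], [0.503, 0.244, 0.079], [0.513, 0.244, 0.094], [0.516, 0.246, 0.098], [0.517, 0.248, 0.099], [0.511, 0.242, 0.086], [0.507, 0.246, 0.079], [0.519, 0.248, 0.097], [0.521, 0.25, 0.101], [0.509, 0.243
[... 265 characters left out ...]
3, 0.256, 0.099], [0.532, 0.259, 0.097], [0.513, 0.243, 0.062], [0.535, 0.256, 0.096], [0.537, 0.258, 0.1], [0.541, 0.257, 0.1], [0.539, 0.259, 0.093], [0.54, 0.262, 0.093], [0.544, 0.258, 0.095], [0.543, 0.261, 0.094], [0.548, 0.258, 0.096], [0.544, 0.262, 0.09], [0.545, 0.26, 0.085], [0.546, 0.262, 0.088], [0.546, 0.26, 0.081], [0.545, 0.263, 0.081], [0.549, 0.26, 0.081], [0.545, 0.264, 0.075]]
base ((504.9947814941406, -167.14146423339844), (248.0529022216797, 130.2902374267578), 85.98052215576172)
dish ((505.599365234375, -162.13461303710938), (197.97174072265625, 64.2594223022461), 86.14810180664062)
high n 1110 [ 0.47199097 -0.27756003  0.15302907] [ 0.54397231 -0.09518631  0.26256227]
```

View pics/crop1.png

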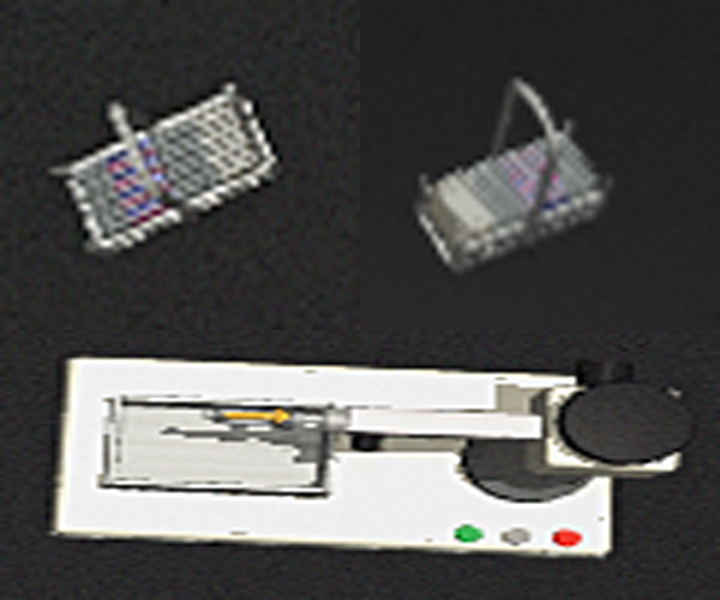

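The rack at top pixel (178,248) is the nearest to the base, at (0.525, 0.252), with ring yaw about 25°. The hook has a brass gate near top pixel (325,243). I'll measure the hook before moving.

```bash
python3 - <<'E'
from h import *
S=np.load('scene0.npz');T=np.load('top0.npz');cs=get_calibration('scene');ct=get_calibration('top')
for nm,c,D,b in (('top',ct,T,(280,215,405,295)),('scene',cs,S,(190,140,295,230))):
    u0,v0,u1,v1=b; im=D['im']; hsv=cv2.cvtColor(im,cv2.COLOR_RGB2HSV)
    uu,vv=np.meshgrid(range(u0,u1),range(v0,v1)); uv=np.c_[uu.ravel(),vv.ravel()]; dd=D['d'][v0:v1,u0:u1].ravel(); h=hsv[v0:v1,u0:u1].reshape(-1,3)
    P=atdepth(c,uv,dd); a=np.radians(-94); e=np.array([np.cos(a),np.sin(a)]); n=np.array([-e[1],e[0]])
    Q=np.c_[P[:,:2]@e,P[:,:2]@n,P[:,2]]   # along, across, z
    br=(h[:,0]>12)&(h[:,0]<30)&(h[:,1]>120)&(h[:,2]>90)&(dd>0)&(P[:,2]>.15)
    print(nm,'brass'); print(np.c_[uv[br],P[br].round(4),Q[br].round(4)][::3])
    hi=(P[:,2]>.17)&(dd>0)
    for x in np.arange(.07,.3,.01):
        k=hi&(abs(Q[:,0]-x)<.005)
        if k.any(): print(x.round(2),k.sum(),'across',Q[k,1].min().round(4),Q[k,1].max().round(4),'z',Q[k,2].min().round(3),Q[k,2].max().round(3))
    k=(P[:,2]>.02)&(P[:,2]<.036)&(dd>0); print('base along',Q[k,0].min(),Q[k,0].max(),Q[k,1].min(),Q[k,1].max())
E
```

```text
top brass
[[ 3.280e+02  2.420e+02  5.111e-01 -1.241e-01  2.222e-01  8.810e-02
   5.185e-01  2.222e-01]
 [ 3.200e+02  2.430e+02  5.102e-01 -1.068e-01  2.128e-01  7.100e-02
   5.164e-01  2.128e-01]
 [ 3.230e+02  2.430e+02  5.096e-01 -1.133e-01  2.167e-01  7.740e-02
   5.163e-01  2.167e-01]
 [ 3.260e+02  2.430e+02  5.089e-01 -1.196e-01  2.219e-01  8.380e-02
   5.160e-01  2.219e-01]
 [ 3.290e+02  2.430e+02  5.089e-01 -1.263e-01  2.214e-01  9.050e-02
   5.165e-01  2.214e-01]
 [ 3.210e+02  2.440e+02  5.075e-01 -1.088e-01  2.155e-01  7.310e-02
   5.139e-01  2.155e-01]
 [ 3.240e+02  2.440e+02  5.077e-01 -1.157e-01  2.138e-01  8.000e-02
   5.145e-01  2.138e-01]
 [ 3.270e+02  2.440e+02  5.066e-01 -1.217e-01  2.219e-01  8.610e-02
   5.139e-01  2.219e-01]
 [ 3.280e+02  2.450e+02  5.042e-01 -1.238e-01  2.234e-01  8.830e-02
   5.116e-01  2.234e-01]]
0.07 13 across 0.5126 0.5164 z 0.194 0.218
0.08 16 across 0.5122 0.5166 z 0.195 0.222
0.09 23 across 0.5092 0.5213 z 0.196 0.23
0.1 15 across 0.513 0.5185 z 0.212 0.218
0.11 24 across 0.509 0.5205 z 0.212 0.225
0.12 52 across 0.4977 0.5237 z 0.206 0.22
[... 1332 characters left out ...]
 z 0.211 0.219
0.11 20 across 0.5097 0.5272 z 0.209 0.222
0.12 37 across 0.4967 0.5269 z 0.202 0.221
0.13 34 across 0.4995 0.5273 z 0.199 0.221
0.14 30 across 0.5056 0.5266 z 0.197 0.22
0.15 30 across 0.5076 0.527 z 0.203 0.219
0.16 30 across 0.5097 0.5271 z 0.199 0.223
0.17 28 across 0.5096 0.528 z 0.2 0.222
0.18 31 across 0.5084 0.5266 z 0.202 0.222
0.19 107 across 0.494 0.5451 z 0.183 0.26
0.2 124 across 0.4933 0.5462 z 0.176 0.259
0.21 141 across 0.494 0.5607 z 0.171 0.259
0.22 124 across 0.4906 0.5629 z 0.195 0.259
0.23 99 across 0.4953 0.5618 z 0.189 0.26
0.24 51 across 0.5039 0.5438 z 0.184 0.261
base along 0.006425203725360933 0.2575161897810111 0.44969674007217986 0.5858203317420185
```

```bash
cat >> h.py <<'E'
def Rt(yaw):  # tool down, tool y at yaw (deg)
    a=np.radians(yaw); y=np.array([np.cos(a),np.sin(a),0]); z=np.array([0,0,-1.]); return np.c_[np.cross(y,z),y,z]
def plan(p0,R0,p1,yaw,n):
    p=np.array(p0,float); Rm=R0.copy(); Re=Rt(yaw); out=[]
    for i in range(n):
        s=np.round(Rm.T@((np.array(p1)-p)/(n-i))/.2,4); w=np.round((R.from_matrix(Rm.T@Re)).as_rotvec()/(n-i)/np.pi,4)
        out.append([s.tolist(),w.tolist()]); p=p+Rm@s*.2; Rm=Rm@R.from_rotvec(w*np.pi).as_matrix()
    return out
def st():
    o=bot.get_obs(); Rm=R.from_quat(o['tool_rot']).as_matrix(); print('t',round(float(o['clock']),2),'p',np.round(o['eef_pos'],4),'yaw',np.degrees(np.arctan2(Rm[1,1],Rm[0,1])).round(2),'tilt',Rm[:2,2].round(4),'F',np.round(o['ft_force'],2),'T',np.round(o['ft_torque'],3),'w',np.round(o['grip_width'],4),'g',np.round(o['grasp_force'],1)); return o,Rm
E
python3 - <<'E'
from h import *
o,Rm=st()
for r in plan(o['eef_pos'],Rm,[.525,.2525,.22],24.5,16): print(r)
E
```

```text
t 0.1 p [0.1707 0.4694 0.2475] yaw 70.02 tilt [-0.0006 -0.0017] F [-1.04  0.21  0.47] T [-0.001  0.046  0.044] w 0.0855 g 0.0
[[-0.1272, -0.0258, 0.0086], [-0.0, 0.0, 0.0158]]
[[-0.1283, -0.0195, 0.0086], [-0.0, 0.0, 0.0158]]
[[-0.1292, -0.0131, 0.0087], [-0.0, 0.0, 0.0158]]
[[-0.1296, -0.0067, 0.0086], [-0.0, 0.0, 0.0158]]
[[-0.1298, -0.0002, 0.0087], [-0.0, 0.0, 0.0158]]
[[-0.1297, 0.0062, 0.0086], [-0.0, 0.0, 0.0158]]
[[-0.1292, 0.0126, 0.0087], [-0.0001, 0.0, 0.0158]]
[[-0.1284, 0.019, 0.0086], [-0.0, 0.0, 0.0158]]
[[-0.1273, 0.0254, 0.0087], [-0.0, 0.0, 0.0158]]
[[-0.1259, 0.0316, 0.0086], [-0.0001, 0.0, 0.0158]]
[[-0.1242, 0.0378, 0.0087], [-0.0, 0.0001, 0.0158]]
[[-0.1221, 0.044, 0.0086], [-0.0001, 0.0, 0.0158]]
[[-0.1198, 0.05, 0.0086], [-0.0, 0.0001, 0.0158]]
[[-0.1172, 0.0558, 0.0086], [-0.0001, 0.0, 0.0158]]
[[-0.1143, 0.0616, 0.0087], [-0.0, 0.0001, 0.0158]]
[[-0.1111, 0.0672, 0.0086], [-0.0001, 0.0, 0.0159]]
```

Emit:
apply_moves(
  steps=[
    [[-0.127,-0.026,0.009],[0,0,0.016],1],
    [[-0.128,-0.02,0.009],[0,0,0.016],1],
    [[-0.129,-0.013,0.009],[0,0,0.016],1],
    [[-0.13,-0.007,0.009],[0,0,0.016],1],
    [[-0.13,0,0.009],[0,0,0.016],1],
    [[-0.13,0.006,0.009],[0,0,0.016],1],
    [[-0.129,0.013,0.009],[0,0,0.016],1],
    [[-0.128,0.019,0.009],[0,0,0.016],1],
  ],
)

```text
clock: 0.77
eef_pos: [0.3484, 0.36, 0.2334]
tool_rot: [0.368, 0.93, -0.0, -0.0]
ft_force: [-0.5, 0.9, -0.9]
grip_width: 0.0854
grasp_force: 0.0
```

Emit:
apply_moves(
  steps=[
    [[-0.127,0.025,0.009],[0,0,0.016],1],
    [[-0.126,0.032,0.009],[0,0,0.016],1],
    [[-0.124,0.038,0.009],[0,0,0.016],1],
    [[-0.122,0.044,0.009],[0,0,0.016],1],
    [[-0.12,0.05,0.009],[0,0,0.016],1],
    [[-0.117,0.056,0.009],[0,0,0.016],1],
    [[-0.114,0.062,0.009],[0,0,0.016],1],
    [[-0.111,0.067,0.009],[0,0,0.016],1],
  ],
)

```text
clock: 1.43
eef_pos: [0.5248, 0.2505, 0.2188]
tool_rot: [0.546, 0.838, -0.001, -0.0]
ft_force: [1.0, -0.2, 1.0]
grip_width: 0.0853
grasp_force: 0.0
```

```bash
python3 - <<'E'
from h import *
o,Rm=st(); c=get_calibration('wrist'); im,d=camera('wrist'); st()
save('w1.png',im); np.savez('w1.npz',im=im,d=d)
uu,vv=np.meshgrid(range(560),range(420)); uv=np.c_[uu.ravel(),vv.ravel()]; dd=d.ravel(); P=atdepth(c,uv,dd)
k=(dd>0)&(P[:,2]>.05)&(P[:,2]<.115)&(np.hypot(P[:,0]-.525,P[:,1]-.2525)<.06); Q=P[k]; print(k.sum())
r=cv2.minAreaRect(Q[:,:2].astype(np.float32)*1000); print('ring rect',r)
t=Q[Q[:,2]>.085]; m=t.mean(0); u,s,v=np.linalg.svd(t[:,:2]-m[:2]); print('ring dir',np.degrees(np.arctan2(v[0,1],v[0,0])),'mean',m)
al=(Q[:,:2]-m[:2])@v[0]; print('ends',al.min(),al.max(), 'mid',m[:2]+v[0]*(al.min()+al.max())/2,'ztop',np.percentile(Q[:,2],[50,90,98]))
k=(dd>0)&(P[:,2]>.02)&(P[:,2]<.045)&(np.hypot(P[:,0]-.525,P[:,1]-.2525)<.06); print('body',cv2.minAreaRect(P[k,:2].astype(np.float32)*1000))
E
```

```text
t 1.43 p [0.5248 0.2505 0.2188] yaw 23.78 tilt [-0.0012 -0.0005] F [ 0.96 -0.24  1.02] T [ 0.014 -0.033 -0.021] w 0.0853 g 0.0
t 1.48 p [0.5285 0.2478 0.2181] yaw 23.45 tilt [ 0.0018 -0.0026] F [ 3.28 -0.75  0.5 ] T [-0.052 -0.209  0.023] w 0.0854 g 0.0
357
ring rect ((526.257080078125, 253.18881225585938), (44.56586837768555, 5.199689865112305), 24.87288475036621)
ring dir -154.62752701922176 mean [0.52627338 0.25366137 0.09674411]
ends -0.022061547685077076 0.022491984703642824 mid [0.52607892 0.25356915] ztop [0.09570547 0.1004236  0.10112665]
body ((526.3985595703125, 253.142578125), (44.50965118408203, 85.37133026123047), 25.746654510498047)
```

View pics/w1.png

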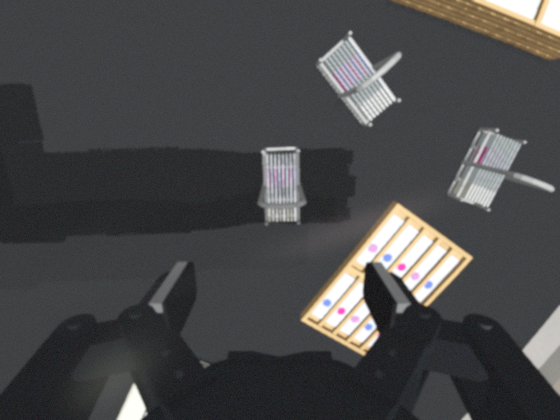

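Emit:
apply_moves(
  steps=[
    [[0,0,0.08],[0,0,0],1],
    [[0,0,0.1],[0,0,0],1],
    [[0,0,0.1],[0,0,0],1],
    [[0,0,0.1],[0,0,0],1],
    [[0,0,0.07],[0,0,0],1],
    [[0,0,0],[0,0,0],1],
    [[0,0,0],[0,0,0],1],
    [[0,0,0],[0,0,0],1],
  ],
)

```text
clock: 2.15
eef_pos: [0.5244, 0.2518, 0.1302]
tool_rot: [0.545, 0.838, 0.0, 0.0]
ft_force: [0.2, -0.3, 0.7]
grip_width: 0.0856
grasp_force: 0.0
```

```bash
python3 - <<'E'
from h import *
o,Rm=st()
for n in (1,2):
  for r in plan(o['eef_pos'],Rm,[.526,.2534,.075],25.3,n): print(r)
E
```

```text
t 2.15 p [0.5244 0.2518 0.1302] yaw 23.94 tilt [0.0008 0.0004] F [ 0.25 -0.26  0.68] T [ 0.055  0.005 -0.04 ] w 0.0856 g 0.0
[[0.0043, 0.0102, 0.2762], [0.0003, 0.0, -0.0075]]
[[0.0021, 0.0051, 0.1381], [0.0001, 0.0, -0.0038]]
[[0.0021, 0.0052, 0.1381], [0.0002, 0.0, -0.0037]]
```

Emit:
apply_moves(
  steps=[
    [[0.004,0.01,0.06],[0,0,-0.008],1],
    [[0,0,0.08],[0,0,0],1],
    [[0,0,0.08],[0,0,0],1],
    [[0,0,0.056],[0,0,0],1],
    [[0,0,0],[0,0,0],1],
    [[0,0,0],[0,0,0],0],
    [[0,0,0],[0,0,0],0],
    [[0,0,0],[0,0,0],0],
  ],
)

```text
clock: 2.82
eef_pos: [0.5265, 0.2535, 0.0755]
tool_rot: [0.534, 0.845, 0.001, 0.001]
ft_force: [1.0, 0.4, 0.3]
grip_width: 0.0517
grasp_force: 0.0
```

Emit:
apply_moves(
  steps=[
    [[0,0,0],[0,0,0],0],
    [[0,0,0],[0,0,0],0],
    [[0,0,0],[0,0,0],0],
    [[0,0,0],[0,0,0],0],
    [[0,0,0],[0,0,0],0],
    [[0,0,0],[0,0,0],0],
    [[0,0,0],[0,0,0],0],
    [[0,0,0],[0,0,0],0],
  ],
)

```text
clock: 3.48
eef_pos: [0.5264, 0.2535, 0.0758]
tool_rot: [0.535, 0.845, 0.001, 0.001]
ft_force: [-0.4, -0.2, 7.1]
grip_width: 0.0427
grasp_force: 60.5
```

```bash
python3 - <<'E'
from h import *
o,Rm=st()
E
```

```text
t 3.48 p [0.5264 0.2535 0.0758] yaw 25.38 tilt [0.0024 0.0012] F [-0.4  -0.19  7.06] T [-0.121  0.227 -0.03 ] w 0.0427 g 60.5
```

Emit:
apply_moves(
  steps=[
    [[0,0,-0.02],[0,0,0],0],
    [[0,0,-0.05],[0,0,0],0],
    [[0,0,-0.1],[0,0,0],0],
    [[0,0,-0.15],[0,0,0],0],
    [[0,0,-0.15],[0,0,0],0],
    [[0,0,-0.15],[0,0,0],0],
    [[0,0,-0.1],[0,0,0],0],
    [[0,0,0],[0,0,0],0],
  ],
)

```text
clock: 4.15
eef_pos: [0.528, 0.2542, 0.2243]
tool_rot: [0.535, 0.845, 0.004, 0.003]
ft_force: [1.1, -0.3, -1.9]
grip_width: 0.043
grasp_force: 61.4
```

```bash
python3 - <<'E'
from h import *
o,Rm=st()
for r in plan(o['eef_pos'],Rm,[.514,-.035,.215],-4,14): print(r)
E
```

```text
t 4.15 p [0.528  0.2542 0.2243] yaw 25.37 tilt [0.009  0.0043] F [ 1.07 -0.27 -1.88] T [ 0.061 -0.127  0.008] w 0.043 g 61.4
[[-0.0912, -0.0488, 0.0028], [0.0002, -0.0001, 0.0117]]
[[-0.0929, -0.0454, 0.0029], [0.0002, -0.0001, 0.0117]]
[[-0.0945, -0.042, 0.0029], [0.0002, -0.0001, 0.0116]]
[[-0.096, -0.0385, 0.003], [0.0002, -0.0, 0.0117]]
[[-0.0973, -0.0349, 0.003], [0.0002, -0.0001, 0.0116]]
[[-0.0985, -0.0314, 0.0031], [0.0002, -0.0, 0.0117]]
[[-0.0996, -0.0277, 0.0031], [0.0002, -0.0001, 0.0116]]
[[-0.1006, -0.0241, 0.0031], [0.0002, -0.0001, 0.0117]]
[[-0.1014, -0.0203, 0.0032], [0.0003, -0.0, 0.0116]]
[[-0.1021, -0.0166, 0.0032], [0.0002, -0.0001, 0.0117]]
[[-0.1026, -0.0129, 0.0033], [0.0003, -0.0, 0.0116]]
[[-0.103, -0.0091, 0.0033], [0.0002, -0.0001, 0.0117]]
[[-0.1032, -0.0054, 0.0033], [0.0003, -0.0, 0.0116]]
[[-0.1034, -0.0015, 0.0032], [0.0002, -0.0001, 0.0117]]
```

Emit:
apply_moves(
  steps=[
    [[-0.091,-0.049,0.003],[0,0,0.0117],0],
    [[-0.093,-0.045,0.003],[0,0,0.0117],0],
    [[-0.095,-0.042,0.003],[0,0,0.0117],0],
    [[-0.096,-0.039,0.003],[0,0,0.0117],0],
    [[-0.097,-0.035,0.003],[0,0,0.0117],0],
    [[-0.099,-0.031,0.003],[0,0,0.0117],0],
    [[-0.1,-0.028,0.003],[0,0,0.0117],0],
    [[-0.101,-0.024,0.003],[0,0,0.0117],0],
  ],
)

```text
clock: 4.82
eef_pos: [0.5164, 0.0864, 0.2121]
tool_rot: [0.653, 0.757, -0.001, -0.001]
ft_force: [0.2, -0.6, -3.1]
grip_width: 0.0431
grasp_force: 61.4
```

Emit:
apply_moves(
  steps=[
    [[-0.101,-0.02,0.003],[0,0,0.0117],0],
    [[-0.102,-0.017,0.003],[0,0,0.0117],0],
    [[-0.103,-0.013,0.003],[0,0,0.0117],0],
    [[-0.103,-0.009,0.003],[0,0,0.0117],0],
    [[-0.103,-0.005,0.003],[0,0,0.0117],0],
    [[-0.103,-0.002,0.003],[0,0,0.0117],0],
    [[0,0,0],[0,0,0],0],
    [[0,0,0],[0,0,0],0],
  ],
)

```text
clock: 5.48
eef_pos: [0.5104, -0.0371, 0.2087]
tool_rot: [0.733, 0.681, -0.001, -0.001]
ft_force: [-0.5, 0.2, -2.9]
grip_width: 0.0427
grasp_force: 61.4
```

```bash
cat > m.py <<'E'
from h import *
import sys
nm=sys.argv[1]
st()
a=np.radians(-94); e=np.array([np.cos(a),np.sin(a)]); n=np.array([-e[1],e[0]])
ims=[]
for cam,b in (('top',(270,205,400,285)),('scene',(190,130,320,210))):
    c=get_calibration(cam); im,d=camera(cam); np.savez(f'{nm}_{cam}.npz',im=im,d=d)
    ims.append(cv2.resize(im[b[1]:b[3],b[0]:b[2]],None,fx=4,fy=4,interpolation=cv2.INTER_CUBIC))
    uu,vv=np.meshgrid(range(560),range(420)); uv=np.c_[uu.ravel(),vv.ravel()]; dd=d.ravel(); P=atdepth(c,uv,dd); h=cv2.cvtColor(im,cv2.COLOR_RGB2HSV).reshape(-1,3).astype(int)
    near=(dd>0)&(np.hypot(P[:,0]-.51,P[:,1]+.1)<.12)
    br=near&(h[:,0]>12)&(h[:,0]<30)&(h[:,1]>120)&(h[:,2]>90)&(P[:,2]>.15)
    if br.any():
        B=P[br]; al=B[:,:2]@e; ac=B[:,:2]@n; print(cam,'gate along',al.min().round(4),al.max().round(4),'across',np.median(ac).round(4),'z',np.percentile(B[:,2],[10,90]).round(4), br.sum())
save(nm+'.png',np.vstack(ims))
E
python3 m.py h1
```

```text
t 5.48 p [ 0.5104 -0.0371  0.2087] yaw -4.22 tilt [-0.0024  0.0006] F [-0.49  0.22 -2.92] T [ 0.064 -0.014 -0.015] w 0.0427 g 61.4
top gate along 0.0793 0.0907 across 0.5151 z [0.2166 0.2213] 14
scene gate along 0.0685 0.0921 across 0.5153 z [0.2108 0.2208] 18
```

View pics/h1.png

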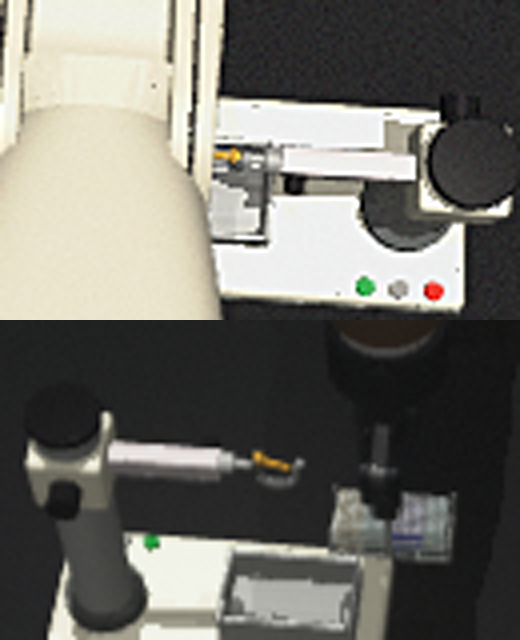

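Emit:
apply_moves(
  steps=[
    [[0,0.018,0],[0,0,0],0],
    [[-0.05,0,0],[0,0,0],0],
    [[-0.07,0,0],[0,0,0],0],
    [[-0.08,0,0],[0,0,0],0],
    [[-0.08,0,0],[0,0,0],0],
    [[-0.06,0,0],[0,0,0],0],
    [[-0.02,0,0],[0,0,0],0],
    [[0,0,0],[0,0,0],0],
  ],
)

```text
clock: 6.25
eef_pos: [0.5097, -0.1092, 0.2099]
tool_rot: [0.732, 0.681, 0.0, 0.0]
ft_force: [-0.3, -0.3, -2.4]
grip_width: 0.0426
grasp_force: 61.4
```

```bash
cat > s.py <<'E'
from h import *
o,Rm=st(); a=np.radians(-94); e=np.array([np.cos(a),np.sin(a)]); n=np.array([-e[1],e[0]]); p=o['eef_pos']; F=o['ft_force']
print('ring rel seat mm: along %.1f across %.1f z %.1f | F along %.2f across %.2f z %.2f'%((p[:2]@e-.079)*1e3,(p[:2]@n-.5153)*1e3,(p[2]+.0222-.1995)*1e3,F[:2]@e,F[:2]@n,F[2]))
E
python3 s.py; python3 m.py h2
```

```text
t 6.25 p [ 0.5097 -0.1092  0.2099] yaw -4.19 tilt [0. 0.] F [-0.32 -0.31 -2.37] T [ 0.021  0.001 -0.017] w 0.0426 g 61.4
ring rel seat mm: along -5.6 across 0.8 z 32.6 | F along 0.33 across -0.30 z -2.37
t 6.25 p [ 0.5097 -0.1092  0.2099] yaw -4.19 tilt [0. 0.] F [-0.32 -0.31 -2.37] T [ 0.021  0.001 -0.017] w 0.0426 g 61.4
```

View pics/h2.png

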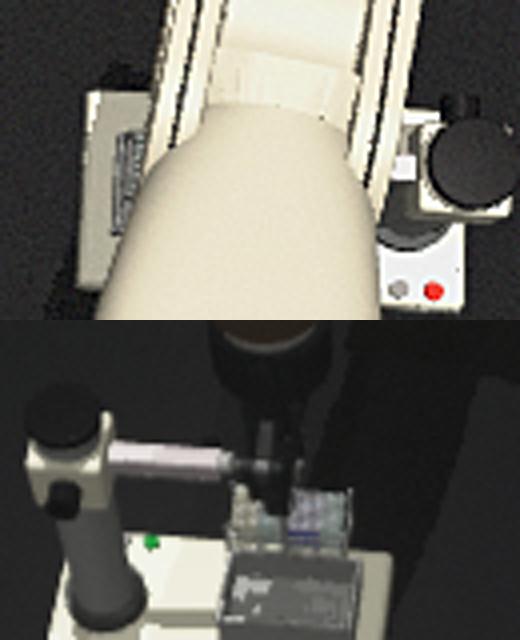

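Emit:
apply_moves(
  steps=[
    [[0,-0.004,0.01],[0,0,0],0],
    [[0,0,0.015],[0,0,0],0],
    [[0,0,0.015],[0,0,0],0],
    [[0,0,0.01],[0,0,0],0],
    [[0,0,0.005],[0,0,0],0],
    [[0,0,0],[0,0,0],0],
    [[0,0,0],[0,0,0],0],
    [[0,0,0],[0,0,0],0],
  ],
)

```text
clock: 7.02
eef_pos: [0.5091, -0.1083, 0.199]
tool_rot: [0.732, 0.681, 0.0, 0.0]
ft_force: [0.6, -0.3, -1.9]
grip_width: 0.0428
grasp_force: 61.4
```

```bash
python3 s.py
```

```text
t 7.02 p [ 0.5091 -0.1083  0.199 ] yaw -4.11 tilt [ 0.0002 -0.0001] F [ 0.56 -0.25 -1.91] T [-0.082 -0.029  0.032] w 0.0428 g 61.4
ring rel seat mm: along -6.5 across 0.1 z 21.7 | F along 0.22 across 0.57 z -1.91
```

Emit:
apply_moves(
  steps=[
    [[0,0,0.005],[0,0,0],0],
    [[0,0,0],[0,0,0],0],
    [[0,0,0.005],[0,0,0],0],
    [[0,0,0],[0,0,0],0],
    [[0,0,0.005],[0,0,0],0],
    [[0,0,0],[0,0,0],0],
    [[0,0,0],[0,0,0],0],
    [[0,0,0],[0,0,0],0],
  ],
)

```text
clock: 7.68
eef_pos: [0.5089, -0.1083, 0.1959]
tool_rot: [0.732, 0.681, -0.0, -0.0]
ft_force: [0.3, 0.6, -2.0]
grip_width: 0.0426
grasp_force: 61.4
```

```bash
python3 s.py
```

```text
t 7.68 p [ 0.5089 -0.1083  0.1959] yaw -4.11 tilt [-0.  0.] F [ 0.27  0.57 -2.02] T [0.002 0.002 0.022] w 0.0426 g 61.4
ring rel seat mm: along -6.5 across -0.0 z 18.6 | F along -0.59 across 0.23 z -2.02
```

Emit:
apply_moves(
  steps=[
    [[0,0,0.005],[0,0,0],0],
    [[0,0,0],[0,0,0],0],
    [[0,0,0.005],[0,0,0],0],
    [[0,0,0],[0,0,0],0],
    [[0,0,0.005],[0,0,0],0],
    [[0,0,0],[0,0,0],0],
    [[0,0,0],[0,0,0],0],
    [[0,0,0],[0,0,0],0],
  ],
)

```text
clock: 8.35
eef_pos: [0.5092, -0.1083, 0.1931]
tool_rot: [0.732, 0.681, 0.0, 0.0]
ft_force: [1.1, -0.0, -0.5]
grip_width: 0.0426
grasp_force: 61.5
```

```bash
python3 s.py
```

```text
t 8.35 p [ 0.5092 -0.1083  0.1931] yaw -4.11 tilt [ 0.0006 -0.0001] F [ 1.13 -0.04 -0.46] T [-0.068 -0.094  0.019] w 0.0426 g 61.5
ring rel seat mm: along -6.5 across 0.2 z 15.8 | F along -0.04 across 1.13 z -0.46
```

Emit:
apply_moves(
  steps=[
    [[0,0,0.005],[0,0,0],0],
    [[0,0,0],[0,0,0],0],
    [[0,0,0.005],[0,0,0],0],
    [[0,0,0],[0,0,0],0],
    [[0,0,0.005],[0,0,0],0],
    [[0,0,0],[0,0,0],0],
    [[0,0,0],[0,0,0],0],
    [[0,0,0],[0,0,0],0],
  ],
)

```text
clock: 9.02
eef_pos: [0.5089, -0.1081, 0.1898]
tool_rot: [0.732, 0.681, 0.0, -0.0]
ft_force: [0.4, -1.0, -1.1]
grip_width: 0.043
grasp_force: 61.5
```

```bash
python3 s.py
```

```text
t 9.02 p [ 0.5089 -0.1081  0.1898] yaw -4.1 tilt [-0.0002  0.0003] F [ 0.37 -0.96 -1.13] T [ 0.097 -0.103 -0.004] w 0.043 g 61.5
ring rel seat mm: along -6.6 across -0.1 z 12.5 | F along 0.93 across 0.44 z -1.13
```

Emit:
apply_moves(
  steps=[
    [[0,0,0.005],[0,0,0],0],
    [[0,0,0],[0,0,0],0],
    [[0,0,0.005],[0,0,0],0],
    [[0,0,0],[0,0,0],0],
    [[0,0,0],[0,0,0],0],
    [[0,0,0],[0,0,0],0],
    [[0,0,0],[0,0,0],0],
    [[0,0,0],[0,0,0],0],
  ],
)

```text
clock: 9.68
eef_pos: [0.5089, -0.1082, 0.1879]
tool_rot: [0.732, 0.681, 0.0, -0.0]
ft_force: [0.9, 1.3, 0.3]
grip_width: 0.0431
grasp_force: 61.5
```

```bash
python3 s.py
```

```text
t 9.68 p [ 0.5089 -0.1082  0.1879] yaw -4.1 tilt [-0.0001  0.0002] F [0.9  1.34 0.29] T [ 0.185 -0.18   0.037] w 0.0431 g 61.5
ring rel seat mm: along -6.6 across -0.1 z 10.6 | F along -1.40 across 0.81 z 0.29
```

Emit:
apply_moves(
  steps=[
    [[0.002,0,0],[0,0,0],0],
    [[0,0,0],[0,0,0],0],
    [[0.003,0,0],[0,0,0],0],
    [[0,0,0],[0,0,0],0],
    [[0,0,0],[0,0,0],0],
    [[0,0,0],[0,0,0],0],
    [[0,0,0],[0,0,0],0],
    [[0,0,0],[0,0,0],0],
  ],
)

```text
clock: 10.35
eef_pos: [0.509, -0.1072, 0.1879]
tool_rot: [0.732, 0.681, -0.0, -0.0]
ft_force: [0.7, 0.9, -0.7]
grip_width: 0.043
grasp_force: 61.5
```

```bash
python3 s.py
```

```text
t 10.35 p [ 0.509  -0.1072  0.1879] yaw -4.1 tilt [-0.0001  0.0001] F [ 0.7   0.91 -0.66] T [ 0.123 -0.091  0.001] w 0.043 g 61.5
ring rel seat mm: along -7.5 across -0.1 z 10.6 | F along -0.96 across 0.63 z -0.66
```

Emit:
apply_moves(
  steps=[
    [[0.003,0,0],[0,0,0],0],
    [[0,0,0],[0,0,0],0],
    [[0.002,0,0],[0,0,0],0],
    [[0,0,0],[0,0,0],0],
    [[0,0,0],[0,0,0],0],
    [[0,0,0],[0,0,0],0],
    [[0,0,0],[0,0,0],0],
    [[0,0,0],[0,0,0],0],
  ],
)

```text
clock: 11.02
eef_pos: [0.5091, -0.1063, 0.1879]
tool_rot: [0.732, 0.681, -0.0, -0.0]
ft_force: [0.7, 0.7, -1.2]
grip_width: 0.0428
grasp_force: 61.5
```

```bash
python3 s.py
```

```text
t 11.02 p [ 0.5091 -0.1063  0.1879] yaw -4.11 tilt [-0.0001  0.0001] F [ 0.71  0.66 -1.16] T [ 0.064 -0.086 -0.03 ] w 0.0428 g 61.5
ring rel seat mm: along -8.5 across -0.1 z 10.6 | F along -0.71 across 0.66 z -1.16
```

Emit:
apply_moves(
  steps=[
    [[0.003,0,0],[0,0,0],0],
    [[0,0,0],[0,0,0],0],
    [[0.002,0,0],[0,0,0],0],
    [[0,0,0],[0,0,0],0],
    [[0,0,0],[0,0,0],0],
    [[0,0,0],[0,0,0],0],
    [[0,0,0],[0,0,0],0],
    [[0,0,0],[0,0,0],0],
  ],
)

```text
clock: 11.68
eef_pos: [0.5092, -0.1054, 0.1879]
tool_rot: [0.732, 0.681, -0.0, 0.0]
ft_force: [-0.3, -1.0, -1.7]
grip_width: 0.0423
grasp_force: 61.5
```

```bash
python3 s.py
```

```text
t 11.68 p [ 0.5092 -0.1054  0.1879] yaw -4.11 tilt [-0.     -0.0002] F [-0.32 -1.   -1.67] T [-0.089 -0.068  0.049] w 0.0423 g 61.5
ring rel seat mm: along -9.4 across -0.0 z 10.6 | F along 1.02 across -0.25 z -1.67
```

Emit:
apply_moves(
  steps=[
    [[0.003,0,0],[0,0,0],0],
    [[0,0,0],[0,0,0],0],
    [[0.002,0,0],[0,0,0],0],
    [[0,0,0],[0,0,0],0],
    [[0,0,0],[0,0,0],0],
    [[0,0,0],[0,0,0],0],
    [[0,0,0],[0,0,0],0],
    [[0,0,0],[0,0,0],0],
  ],
)

```text
clock: 12.35
eef_pos: [0.5092, -0.1049, 0.1879]
tool_rot: [0.732, 0.681, -0.0, 0.0]
ft_force: [0.2, -5.8, -1.5]
grip_width: 0.0427
grasp_force: 61.5
```

```bash
python3 s.py
```

```text
t 12.35 p [ 0.5092 -0.1049  0.1879] yaw -4.14 tilt [-0.0001 -0.0011] F [ 0.19 -5.79 -1.55] T [-0.908  0.059  0.019] w 0.0427 g 61.5
ring rel seat mm: along -9.9 across -0.1 z 10.6 | F along 5.76 across 0.60 z -1.55
```

Emit:
apply_moves(
  steps=[
    [[-0.0015,0,0],[0,0,0],0],
    [[0,0,0.004],[0,0,0],0],
    [[0,0,0],[0,0,0],0],
    [[0,0,0.004],[0,0,0],0],
    [[0,0,0],[0,0,0],0],
    [[0,0,0],[0,0,0],0],
    [[0,0,0],[0,0,0],0],
    [[0,0,0],[0,0,0],0],
  ],
)

```text
clock: 13.02
eef_pos: [0.5097, -0.105, 0.1869]
tool_rot: [0.732, 0.681, 0.0, 0.001]
ft_force: [-1.2, -5.8, 1.7]
grip_width: 0.0429
grasp_force: 61.8
```

```bash
python3 s.py
```

```text
t 13.02 p [ 0.5097 -0.105   0.1869] yaw -4.12 tilt [ 0.0014 -0.001 ] F [-1.15 -5.79  1.67] T [-0.935  0.123  0.005] w 0.0429 g 61.8
ring rel seat mm: along -9.8 across 0.4 z 9.6 | F along 5.86 across -0.74 z 1.67
```

Emit:
apply_moves(
  steps=[
    [[-0.002,0,0],[0,0,0],0],
    [[0,0,0],[0,0,0],0],
    [[0,0,0.004],[0,0,0],0],
    [[0,0,0],[0,0,0],0],
    [[0,0,0],[0,0,0],0],
    [[0,0,0],[0,0,0],0],
    [[0,0,0],[0,0,0],0],
    [[0,0,0],[0,0,0],0],
  ],
)

```text
clock: 13.68
eef_pos: [0.5098, -0.1052, 0.1859]
tool_rot: [0.732, 0.681, 0.0, 0.001]
ft_force: [0.1, -5.6, 3.3]
grip_width: 0.0431
grasp_force: 61.9
```

```bash
python3 s.py
```

```text
t 13.68 p [ 0.5098 -0.1052  0.1859] yaw -4.11 tilt [ 0.0014 -0.0006] F [ 0.05 -5.56  3.26] T [-0.92  -0.022  0.015] w 0.0431 g 61.9
ring rel seat mm: along -9.6 across 0.6 z 8.6 | F along 5.55 across 0.44 z 3.26
```

Emit:
apply_moves(
  steps=[
    [[-0.002,0,0],[0,0,0],0],
    [[0,0,0],[0,0,0],0],
    [[0,0,0],[0,0,0],0],
    [[0,0,0],[0,0,0],0],
    [[0,0,0],[0,0,0],0],
    [[0,0,0],[0,0,0],0],
    [[0,0,0],[0,0,0],0],
    [[0,0,0],[0,0,0],0],
  ],
)

```text
clock: 14.35
eef_pos: [0.5094, -0.1054, 0.1855]
tool_rot: [0.732, 0.681, 0.0, 0.0]
ft_force: [2.7, -3.7, 2.4]
grip_width: 0.0427
grasp_force: 61.9
```

```bash
python3 s.py
```

```text
t 14.35 p [ 0.5094 -0.1054  0.1855] yaw -4.1 tilt [0.0004 0.0001] F [ 2.68 -3.74  2.42] T [-0.652 -0.338  0.012] w 0.0427 g 61.9
ring rel seat mm: along -9.4 across 0.2 z 8.2 | F along 3.55 across 2.94 z 2.42
```

Emit:
apply_moves(
  steps=[
    [[0,0,0.004],[0,0,0],0],
    [[0,0,0],[0,0,0],0],
    [[0,0,0],[0,0,0],0],
    [[0,0,0],[0,0,0],0],
    [[0,0,0],[0,0,0],0],
    [[0,0,0],[0,0,0],0],
    [[0,0,0],[0,0,0],0],
    [[0,0,0],[0,0,0],0],
  ],
)

```text
clock: 15.02
eef_pos: [0.5088, -0.1054, 0.1843]
tool_rot: [0.732, 0.681, -0.0, -0.0]
ft_force: [1.2, -3.8, -0.4]
grip_width: 0.0428
grasp_force: 61.8
```

```bash
python3 s.py
```

```text
t 15.02 p [ 0.5088 -0.1054  0.1843] yaw -4.11 tilt [-0.001   0.0001] F [ 1.21 -3.8  -0.42] T [-0.787 -0.162  0.031] w 0.0428 g 61.8
ring rel seat mm: along -9.4 across -0.4 z 7.0 | F along 3.71 across 1.47 z -0.42
```

Emit:
apply_moves(
  steps=[
    [[0,0,0.005],[0,0,0],0],
    [[0,0,0],[0,0,0],0],
    [[0,0,0],[0,0,0],0],
    [[0,0,0],[0,0,0],0],
    [[0,0,0],[0,0,0],0],
    [[0,0,0],[0,0,0],0],
    [[0,0,0],[0,0,0],0],
    [[0,0,0],[0,0,0],0],
  ],
)

```text
clock: 15.68
eef_pos: [0.5089, -0.1054, 0.1835]
tool_rot: [0.732, 0.681, -0.0, -0.0]
ft_force: [-0.8, -4.4, -0.1]
grip_width: 0.0424
grasp_force: 61.8
```

```bash
python3 s.py
```

```text
t 15.68 p [ 0.5089 -0.1054  0.1835] yaw -4.11 tilt [-0.0007  0.    ] F [-0.8  -4.44 -0.07] T [-0.801  0.093  0.019] w 0.0424 g 61.8
ring rel seat mm: along -9.3 across -0.3 z 6.2 | F along 4.49 across -0.49 z -0.07
```

Emit:
apply_moves(
  steps=[
    [[0,0,0.005],[0,0,0],0],
    [[0,0,0],[0,0,0],0],
    [[0,0,0],[0,0,0],0],
    [[0,0,0],[0,0,0],0],
    [[0,0,0],[0,0,0],0],
    [[0,0,0],[0,0,0],0],
    [[0,0,0],[0,0,0],0],
    [[0,0,0],[0,0,0],0],
  ],
)

```text
clock: 16.35
eef_pos: [0.5092, -0.1054, 0.1827]
tool_rot: [0.732, 0.681, 0.0, 0.0]
ft_force: [-0.0, -5.2, 0.4]
grip_width: 0.0428
grasp_force: 61.8
```

```bash
python3 s.py
```

```text
t 16.35 p [ 0.5092 -0.1054  0.1827] yaw -4.1 tilt [ 0. -0.] F [-0.02 -5.21  0.43] T [-0.839  0.03  -0.025] w 0.0428 g 61.8
ring rel seat mm: along -9.4 across 0.0 z 5.4 | F along 5.20 across 0.34 z 0.43
```

Emit:
apply_moves(
  steps=[
    [[-0.001,0,0.005],[0,0,0],0],
    [[0,0,0],[0,0,0],0],
    [[0,0,0],[0,0,0],0],
    [[0,0,0],[0,0,0],0],
    [[0,0,0],[0,0,0],0],
    [[0,0,0],[0,0,0],0],
    [[0,0,0],[0,0,0],0],
    [[0,0,0],[0,0,0],0],
  ],
)

```text
clock: 17.02
eef_pos: [0.5094, -0.1056, 0.1817]
tool_rot: [0.732, 0.681, 0.0, 0.0]
ft_force: [1.0, -4.1, -0.0]
grip_width: 0.0429
grasp_force: 61.7
```

```bash
python3 s.py
```

```text
t 17.02 p [ 0.5094 -0.1056  0.1817] yaw -4.1 tilt [0.0006 0.0001] F [ 0.95 -4.14 -0.  ] T [-0.746 -0.279 -0.002] w 0.0429 g 61.7
ring rel seat mm: along -9.2 across 0.3 z 4.4 | F along 4.06 across 1.24 z -0.00
```

Emit:
apply_moves(
  steps=[
    [[0,0,0.005],[0,0,0],0],
    [[0,0,0],[0,0,0],0],
    [[0,0,0],[0,0,0],0],
    [[0,0,0],[0,0,0],0],
    [[0,0,0],[0,0,0],0],
    [[0,0,0],[0,0,0],0],
    [[0,0,0],[0,0,0],0],
    [[0,0,0],[0,0,0],0],
  ],
)

```text
clock: 17.68
eef_pos: [0.5093, -0.1057, 0.1809]
tool_rot: [0.732, 0.681, 0.0, 0.0]
ft_force: [1.3, -4.3, 2.4]
grip_width: 0.0426
grasp_force: 61.8
```

```bash
python3 s.py
```

```text
t 17.68 p [ 0.5093 -0.1057  0.1809] yaw -4.11 tilt [ 0.0004 -0.0002] F [ 1.3  -4.32  2.43] T [-0.838 -0.25  -0.041] w 0.0426 g 61.8
ring rel seat mm: along -9.1 across 0.1 z 3.6 | F along 4.22 across 1.59 z 2.43
```

Emit:
apply_moves(
  steps=[
    [[0,0,0.004],[0,0,0],0],
    [[0,0,0],[0,0,0],0],
    [[0,0,0],[0,0,0],0],
    [[0,0,0],[0,0,0],0],
    [[0,0,0],[0,0,0],0],
    [[0,0,0],[0,0,0],0],
    [[0,0,0],[0,0,0],0],
    [[0,0,0],[0,0,0],0],
  ],
)

```text
clock: 18.35
eef_pos: [0.509, -0.106, 0.1796]
tool_rot: [0.732, 0.681, -0.001, 0.0]
ft_force: [1.0, -5.6, 1.5]
grip_width: 0.0428
grasp_force: 61.6
```

```bash
python3 s.py
```

```text
t 18.35 p [ 0.509  -0.106   0.1796] yaw -4.13 tilt [-0.0006 -0.0009] F [ 1.03 -5.6   1.48] T [-1.128 -0.247  0.026] w 0.0428 g 61.6
ring rel seat mm: along -8.7 across -0.2 z 2.3 | F along 5.51 across 1.42 z 1.48
```

Emit:
apply_moves(
  steps=[
    [[0,0,0.003],[0,0,0],0],
    [[0,0,0],[0,0,0],0],
    [[0,0,0],[0,0,0],0],
    [[0,0,0],[0,0,0],0],
    [[0,0,0],[0,0,0],0],
    [[0,0,0],[0,0,0],0],
    [[0,0,0],[0,0,0],0],
    [[0,0,0],[0,0,0],0],
  ],
)

```text
clock: 19.02
eef_pos: [0.509, -0.1061, 0.1794]
tool_rot: [0.732, 0.681, -0.0, 0.0]
ft_force: [1.1, -6.6, 2.6]
grip_width: 0.0427
grasp_force: 61.9
```

```bash
python3 s.py
```

```text
t 19.02 p [ 0.509  -0.1061  0.1794] yaw -4.13 tilt [-0.0002 -0.001 ] F [ 1.09 -6.55  2.63] T [-1.079 -0.09   0.011] w 0.0427 g 61.9
ring rel seat mm: along -8.7 across -0.1 z 2.1 | F along 6.46 across 1.55 z 2.63
```

Emit:
apply_moves(
  steps=[
    [[-0.001,0,0.003],[0,0,0],0],
    [[0,0,0],[0,0,0],0],
    [[0,0,0],[0,0,0],0],
    [[0,0,0],[0,0,0],0],
    [[0,0,0],[0,0,0],0],
    [[0,0,0],[0,0,0],0],
    [[0,0,0],[0,0,0],0],
    [[0,0,0],[0,0,0],0],
  ],
)

```text
clock: 19.68
eef_pos: [0.509, -0.1063, 0.179]
tool_rot: [0.732, 0.681, -0.0, 0.0]
ft_force: [1.1, -5.8, 4.8]
grip_width: 0.0428
grasp_force: 61.9
```

```bash
python3 s.py
```

```text
t 19.68 p [ 0.509  -0.1063  0.179 ] yaw -4.13 tilt [ 0.    -0.001] F [ 1.12 -5.79  4.77] T [-1.072 -0.036  0.025] w 0.0428 g 61.9
ring rel seat mm: along -8.5 across -0.1 z 1.7 | F along 5.69 across 1.52 z 4.77
```

Emit:
apply_moves(
  steps=[
    [[-0.001,0,0.003],[0,0,0],0],
    [[0,0,0],[0,0,0],0],
    [[0,0,0],[0,0,0],0],
    [[0,0,0],[0,0,0],0],
    [[0,0,0],[0,0,0],0],
    [[0,0,0],[0,0,0],0],
    [[0,0,0],[0,0,0],0],
    [[0,0,0],[0,0,0],0],
  ],
)

```text
clock: 20.35
eef_pos: [0.5091, -0.1064, 0.1785]
tool_rot: [0.732, 0.681, -0.0, 0.0]
ft_force: [0.3, -6.6, 5.0]
grip_width: 0.0428
grasp_force: 62.0
```

```bash
python3 s.py
```

```text
t 20.35 p [ 0.5091 -0.1064  0.1785] yaw -4.13 tilt [ 0.0004 -0.001 ] F [ 0.3  -6.56  5.01] T [-1.028  0.009 -0.004] w 0.0428 g 62.0
ring rel seat mm: along -8.3 across -0.0 z 1.2 | F along 6.52 across 0.76 z 5.01
```

Emit:
apply_moves(
  steps=[
    [[-0.005,0,0],[0,0,0],0],
    [[0,0,0],[0,0,0],0],
    [[0,0,0],[0,0,0],0],
    [[0,0,0],[0,0,0],0],
    [[0,0,0],[0,0,0],0],
    [[0,0,0],[0,0,0],0],
    [[0,0,0],[0,0,0],0],
    [[0,0,0],[0,0,0],0],
  ],
)

```text
clock: 21.02
eef_pos: [0.509, -0.1069, 0.1782]
tool_rot: [0.732, 0.681, 0.0, -0.0]
ft_force: [0.1, -4.0, 5.0]
grip_width: 0.0429
grasp_force: 61.9
```

```bash
python3 s.py
```

```text
t 21.02 p [ 0.509  -0.1069  0.1782] yaw -4.1 tilt [0.     0.0002] F [ 0.09 -4.03  4.97] T [-0.532  0.001 -0.032] w 0.0429 g 61.9
ring rel seat mm: along -7.9 across -0.1 z 0.9 | F along 4.01 across 0.37 z 4.97
```

Emit:
apply_moves(
  steps=[
    [[-0.005,0,0],[0,0,0],0],
    [[0,0,0],[0,0,0],0],
    [[-0.003,0,0],[0,0,0],0],
    [[0,0,0],[0,0,0],0],
    [[0,0,0],[0,0,0],0],
    [[0,0,0],[0,0,0],0],
    [[0,0,0],[0,0,0],0],
    [[0,0,0],[0,0,0],0],
  ],
)

```text
clock: 21.68
eef_pos: [0.5084, -0.1083, 0.1775]
tool_rot: [0.732, 0.681, -0.0, -0.001]
ft_force: [0.6, -0.3, -1.7]
grip_width: 0.0431
grasp_force: 61.6
```

```bash
python3 s.py
```

```text
t 21.68 p [ 0.5084 -0.1083  0.1775] yaw -4.1 tilt [-0.0015  0.0007] F [ 0.56 -0.32 -1.68] T [-0.033 -0.083  0.029] w 0.0431 g 61.6
ring rel seat mm: along -6.4 across -0.6 z 0.2 | F along 0.28 across 0.58 z -1.68
```

Emit:
apply_moves(
  steps=[
    [[-0.01,0,0],[0,0,0],0],
    [[-0.005,0,-0.01],[0,0,0],0],
    [[0,0,-0.01],[0,0,0],0],
    [[0,0,-0.01],[0,0,0],0],
    [[0,0,0],[0,0,0],0],
    [[0,0,0],[0,0,0],0],
    [[0,0,0],[0,0,0],0],
    [[0,0,0],[0,0,0],0],
  ],
)

```text
clock: 22.35
eef_pos: [0.5086, -0.1115, 0.184]
tool_rot: [0.732, 0.681, -0.0, -0.0]
ft_force: [-0.3, -0.3, -2.6]
grip_width: 0.0427
grasp_force: 61.6
```

```bash
python3 s.py
```

```text
t 22.35 p [ 0.5086 -0.1115  0.184 ] yaw -4.1 tilt [-0.0001  0.    ] F [-0.29 -0.28 -2.59] T [-0.018  0.011 -0.008] w 0.0427 g 61.6
ring rel seat mm: along -3.2 across -0.1 z 6.7 | F along 0.30 across -0.27 z -2.59
```

Emit:
apply_moves(
  steps=[
    [[0,0,-0.005],[0,0,0],0],
    [[0,0,0],[0,0,0],0],
    [[0,0,-0.004],[0,0,0],0],
    [[0,0,0],[0,0,0],0],
    [[0,0,0],[0,0,0],0],
    [[0,0,0],[0,0,0],0],
    [[0,0,0],[0,0,0],0],
    [[0,0,0],[0,0,0],0],
  ],
)

```text
clock: 23.02
eef_pos: [0.5087, -0.1116, 0.1859]
tool_rot: [0.732, 0.681, -0.0, -0.0]
ft_force: [-0.1, -0.1, -2.3]
grip_width: 0.0429
grasp_force: 61.6
```

```bash
python3 s.py
```

```text
t 23.02 p [ 0.5087 -0.1116  0.1859] yaw -4.11 tilt [-0.0001  0.    ] F [-0.13 -0.12 -2.25] T [-0.012 -0.067 -0.033] w 0.0429 g 61.6
ring rel seat mm: along -3.2 across -0.1 z 8.6 | F along 0.13 across -0.12 z -2.25
```

Emit:
apply_moves(
  steps=[
    [[0,0,-0.004],[0,0,0],0],
    [[0,0,0],[0,0,0],0],
    [[0,0,-0.004],[0,0,0],0],
    [[0,0,0],[0,0,0],0],
    [[0,0,0],[0,0,0],0],
    [[0,0,0],[0,0,0],0],
    [[0,0,0],[0,0,0],0],
    [[0,0,0],[0,0,0],0],
  ],
)

```text
clock: 23.68
eef_pos: [0.5086, -0.1115, 0.1873]
tool_rot: [0.732, 0.681, -0.0, -0.0]
ft_force: [0.6, -0.4, -5.8]
grip_width: 0.0426
grasp_force: 61.6
```

```bash
python3 s.py
```

```text
t 23.68 p [ 0.5086 -0.1115  0.1873] yaw -4.11 tilt [-0.0004  0.0001] F [ 0.57 -0.44 -5.83] T [-0.028 -0.12   0.021] w 0.0426 g 61.6
ring rel seat mm: along -3.2 across -0.2 z 10.0 | F along 0.40 across 0.60 z -5.83
```

Emit:
apply_moves(
  steps=[
    [[0,0,-0.004],[0,0,0],0],
    [[0,0,0],[0,0,0],0],
    [[0,0,0],[0,0,0],0],
    [[0,0,0],[0,0,0],0],
    [[0,0,0],[0,0,0],0],
    [[0,0,0],[0,0,0],0],
    [[0,0,0],[0,0,0],0],
    [[0,0,0],[0,0,0],0],
  ],
)

```text
clock: 24.35
eef_pos: [0.5085, -0.1115, 0.1878]
tool_rot: [0.732, 0.681, -0.0, -0.0]
ft_force: [3.5, -0.5, -14.2]
grip_width: 0.0428
grasp_force: 62.6
```

```bash
python3 s.py
```

```text
t 24.35 p [ 0.5085 -0.1115  0.1878] yaw -4.1 tilt [-0.0008  0.0002] F [  3.49  -0.52 -14.22] T [-0.032 -0.515  0.025] w 0.0428 g 62.6
ring rel seat mm: along -3.3 across -0.3 z 10.5 | F along 0.28 across 3.52 z -14.22
```

The gate holds: about 12 N of pull. Next, ease to 7 N and hold.

Emit:
apply_moves(
  steps=[
    [[0,0,0.002],[0,0,0],0],
    [[0,0,0],[0,0,0],0],
    [[0,0,0],[0,0,0],0],
    [[0,0,0],[0,0,0],0],
    [[0,0,0],[0,0,0],0],
    [[0,0,0],[0,0,0],0],
    [[0,0,0],[0,0,0],0],
    [[0,0,0],[0,0,0],0],
  ],
)

```text
clock: 25.02
eef_pos: [0.5085, -0.1115, 0.1878]
tool_rot: [0.732, 0.681, -0.0, -0.0]
ft_force: [1.8, 0.4, -13.6]
grip_width: 0.0431
grasp_force: 62.6
```

```bash
python3 s.py
```

```text
t 25.02 p [ 0.5085 -0.1115  0.1878] yaw -4.11 tilt [-0.0004  0.0001] F [  1.78   0.41 -13.58] T [ 0.004 -0.311 -0.033] w 0.0431 g 62.6
ring rel seat mm: along -3.2 across -0.2 z 10.5 | F along -0.54 across 1.74 z -13.58
```

Emit:
apply_moves(
  steps=[
    [[0,0,0.002],[0,0,0],0],
    [[0,0,0],[0,0,0],0],
    [[0,0,0],[0,0,0],0],
    [[0,0,0],[0,0,0],0],
    [[0,0,0],[0,0,0],0],
    [[0,0,0],[0,0,0],0],
    [[0,0,0],[0,0,0],0],
    [[0,0,0],[0,0,0],0],
  ],
)

```text
clock: 25.68
eef_pos: [0.5087, -0.1116, 0.1876]
tool_rot: [0.732, 0.681, 0.0, 0.0]
ft_force: [0.5, 0.2, -10.4]
grip_width: 0.0426
grasp_force: 62.6
```

```bash
python3 s.py
```

```text
t 25.68 p [ 0.5087 -0.1116  0.1876] yaw -4.11 tilt [ 0. -0.] F [  0.49   0.23 -10.4 ] T [ 0.069 -0.038 -0.006] w 0.0426 g 62.6
ring rel seat mm: along -3.2 across -0.1 z 10.3 | F along -0.26 across 0.48 z -10.40
```

Emit:
apply_moves(
  steps=[
    [[0,0,0],[0,0,0],0],
    [[0,0,0],[0,0,0],0],
    [[0,0,0],[0,0,0],0],
    [[0,0,0],[0,0,0],0],
    [[0,0,0],[0,0,0],0],
    [[-0.003,0,0.005],[0,0,0],0],
    [[-0.004,0,0.01],[0,0,0],0],
    [[0,0,0.01],[0,0,0],0],
  ],
)

```text
clock: 26.35
eef_pos: [0.5098, -0.1135, 0.1839]
tool_rot: [0.732, 0.681, 0.001, 0.002]
ft_force: [0.2, 1.0, -2.6]
grip_width: 0.0429
grasp_force: 63.2
```

Emit:
apply_moves(
  steps=[
    [[0,0,0.01],[0,0,0],0],
    [[0,0,0.005],[0,0,0],0],
    [[0,0,0.005],[0,0,0],0],
    [[0,0,0],[0,0,0],0],
    [[0,0,0],[0,0,0],0],
    [[0,0,0],[0,0,0],0],
    [[0,0,0],[0,0,0],0],
    [[0,0,0],[0,0,0],0],
  ],
)

```text
clock: 27.02
eef_pos: [0.5087, -0.113, 0.1786]
tool_rot: [0.732, 0.681, 0.0, 0.0]
ft_force: [-0.2, 0.6, -2.8]
grip_width: 0.0428
grasp_force: 63.2
```

```bash
python3 s.py
```

```text
t 27.02 p [ 0.5087 -0.113   0.1786] yaw -4.11 tilt [ 0.0001 -0.    ] F [-0.18  0.63 -2.77] T [-0.074  0.026 -0.019] w 0.0428 g 63.2
ring rel seat mm: along -1.8 across 0.0 z 1.3 | F along -0.61 across -0.22 z -2.77
```

Emit:
apply_moves(
  steps=[
    [[0,0,0.004],[0,0,0],0],
    [[0,0,0],[0,0,0],0],
    [[0,0,0.003],[0,0,0],0],
    [[0,0,0],[0,0,0],0],
    [[0,0,0],[0,0,0],0],
    [[0,0,0],[0,0,0],0],
    [[0,0,0],[0,0,0],0],
    [[0,0,0],[0,0,0],0],
  ],
)

```text
clock: 27.68
eef_pos: [0.5086, -0.113, 0.1771]
tool_rot: [0.732, 0.681, 0.0, 0.0]
ft_force: [-0.4, -0.2, -2.5]
grip_width: 0.043
grasp_force: 63.2
```

```bash
python3 s.py
```

```text
t 27.68 p [ 0.5086 -0.113   0.1771] yaw -4.11 tilt [0.0001 0.    ] F [-0.35 -0.21 -2.52] T [-0.01  -0.034 -0.003] w 0.043 g 63.2
ring rel seat mm: along -1.8 across -0.0 z -0.2 | F along 0.23 across -0.34 z -2.52
```

Emit:
apply_moves(
  steps=[
    [[0,0,0.003],[0,0,0],0],
    [[0,0,0],[0,0,0],0],
    [[0,0,0.002],[0,0,0],0],
    [[0,0,0],[0,0,0],0],
    [[0,0,0],[0,0,0],0],
    [[0,0,0],[0,0,0],0],
    [[0,0,0],[0,0,0],0],
    [[0,0,0],[0,0,0],0],
  ],
)

```text
clock: 28.35
eef_pos: [0.5086, -0.113, 0.1761]
tool_rot: [0.732, 0.681, 0.0, 0.0]
ft_force: [0.6, 0.7, -1.3]
grip_width: 0.0423
grasp_force: 63.2
```

```bash
python3 s.py
```

```text
t 28.35 p [ 0.5086 -0.113   0.1761] yaw -4.11 tilt [ 0. -0.] F [ 0.63  0.66 -1.31] T [0.007 0.012 0.001] w 0.0423 g 63.2
ring rel seat mm: along -1.8 across -0.0 z -1.2 | F along -0.70 across 0.58 z -1.31
```

Emit:
apply_moves(
  steps=[
    [[0,0,0.002],[0,0,0],0],
    [[0,0,0],[0,0,0],0],
    [[0,0,0],[0,0,0],0],
    [[0,0,0],[0,0,0],0],
    [[0,0,0],[0,0,0],0],
    [[0,0,0],[0,0,0],0],
    [[0,0,0],[0,0,0],0],
    [[0,0,0],[0,0,0],0],
  ],
)

```text
clock: 29.02
eef_pos: [0.5087, -0.113, 0.1759]
tool_rot: [0.732, 0.681, 0.0, 0.0]
ft_force: [-1.7, -0.4, 1.7]
grip_width: 0.0426
grasp_force: 63.5
```

```bash
python3 s.py
```

```text
t 29.02 p [ 0.5087 -0.113   0.1759] yaw -4.11 tilt [ 0.0002 -0.0001] F [-1.68 -0.41  1.67] T [0.017 0.174 0.003] w 0.0426 g 63.5
ring rel seat mm: along -1.8 across 0.0 z -1.4 | F along 0.53 across -1.65 z 1.67
```

Emit:
apply_moves(
  steps=[
    [[0,0,0],[0,0,0],0.55],
    [[0,0,0],[0,0,0],0.58],
    [[0,0,0],[0,0,0],0.62],
    [[0,0,0],[0,0,0],0.7],
    [[0,0,0],[0,0,0],0.8],
    [[0,0,0],[0,0,0],0.9],
    [[0,0,0],[0,0,0],1],
    [[0,0,0],[0,0,0],1],
  ],
)

```text
clock: 29.68
eef_pos: [0.5086, -0.113, 0.1757]
tool_rot: [0.732, 0.681, 0.0, 0.0]
ft_force: [-0.5, -0.7, 0.9]
grip_width: 0.0856
grasp_force: 0.0
```

Emit:
apply_moves(
  steps=[
    [[0,0,0],[0,0,0],1],
    [[0,0,0],[0,0,0],1],
    [[0,0,-0.02],[0,0,0],1],
    [[0,0,-0.05],[0,0,0],1],
    [[0,0,-0.08],[0,0,0],1],
    [[0,0,-0.1],[0,0,0],1],
    [[0,0,-0.1],[0,0,0],1],
    [[0,0,-0.05],[0,0,0],1],
  ],
)

```text
clock: 30.35
eef_pos: [0.5098, -0.1132, 0.2592]
tool_rot: [0.732, 0.681, 0.001, 0.002]
ft_force: [0.5, -0.2, 0.7]
grip_width: 0.0851
grasp_force: 0.0
```

Emit:
apply_moves(
  steps=[
    [[0.1,0,-0.1],[0,0,0],1],
    [[0.15,0,0],[0,0,0],1],
    [[0.15,0,0],[0,0,0],1],
    [[0.15,0,0],[0,0,0],1],
    [[0.15,0,0],[0,0,0],1],
    [[0,0,0],[0,0,0],1],
    [[0,0,0],[0,0,0],1],
    [[0,0,0],[0,0,0],1],
  ],
)

```text
clock: 31.02
eef_pos: [0.5186, 0.0265, 0.2758]
tool_rot: [0.732, 0.681, -0.0, 0.0]
ft_force: [0.2, 0.6, -0.9]
grip_width: 0.0856
grasp_force: 0.0
```

```bash
python3 m.py h3
```

```text
t 31.02 p [0.5186 0.0265 0.2758] yaw -4.08 tilt [ 0.     -0.0005] F [ 0.21  0.61 -0.9 ] T [ 0.015  0.058 -0.047] w 0.0856 g 0.0
top gate along -0.022 0.0904 across 0.5158 z [0.2139 0.2239] 26
scene gate along 0.0684 0.0916 across 0.5166 z [0.2118 0.2212] 19
```

View pics/h3.png

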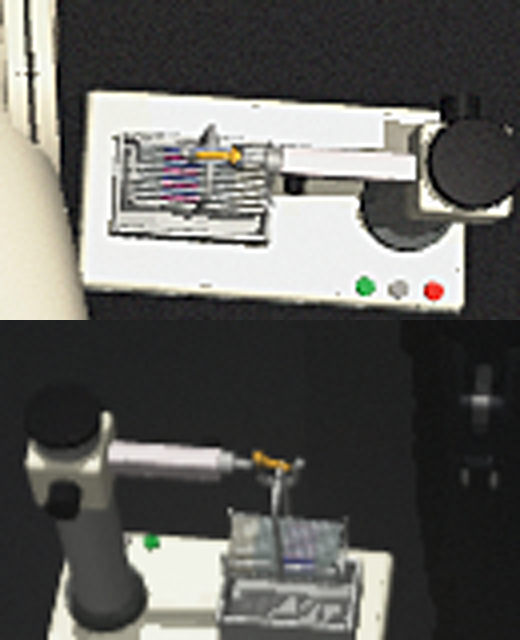

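The picture shows the ring hanging under the shut brass gate (scene crop (275,465)), with the rack level. I'll let any swing die out, then hand in.

Emit:
apply_moves(
  steps=[
    [[0,0,0],[0,0,0],1],
    [[0,0,0],[0,0,0],1],
    [[0,0,0],[0,0,0],1],
    [[0,0,0],[0,0,0],1],
    [[0,0,0],[0,0,0],1],
    [[0,0,0],[0,0,0],1],
    [[0,0,0],[0,0,0],1],
    [[0,0,0],[0,0,0],1],
  ],
)

```text
clock: 31.78
eef_pos: [0.5186, 0.0267, 0.2757]
tool_rot: [0.732, 0.681, -0.0, -0.0]
ft_force: [0.0, -0.9, 0.6]
grip_width: 0.0853
grasp_force: 0.0
```

Emit:
apply_moves(
  steps=[
    [[0,0,0],[0,0,0],1],
    [[0,0,0],[0,0,0],1],
    [[0,0,0],[0,0,0],1],
    [[0,0,0],[0,0,0],1],
    [[0,0,0],[0,0,0],1],
    [[0,0,0],[0,0,0],1],
    [[0,0,0],[0,0,0],1],
    [[0,0,0],[0,0,0],1],
  ],
)

```text
clock: 32.45
eef_pos: [0.5186, 0.0267, 0.2757]
tool_rot: [0.732, 0.681, 0.0, 0.0]
ft_force: [0.6, -0.2, 0.4]
grip_width: 0.0859
grasp_force: 0.0
```

Emit:
apply_moves(
  steps=[
    [[0,0,0],[0,0,0],1],
    [[0,0,0],[0,0,0],1],
    [[0,0,0],[0,0,0],1],
    [[0,0,0],[0,0,0],1],
    [[0,0,0],[0,0,0],1],
    [[0,0,0],[0,0,0],1],
    [[0,0,0],[0,0,0],1],
    [[0,0,0],[0,0,0],1],
  ],
)

```text
clock: 33.12
eef_pos: [0.5186, 0.0267, 0.2757]
tool_rot: [0.732, 0.681, 0.0, 0.0]
ft_force: [-0.1, -0.4, 0.6]
grip_width: 0.0852
grasp_force: 0.0
```

```bash
python3 - <<'E'
from h import *
a=[camera('scene')[0].astype(int) for _ in range(4)]
print([int((abs(x-a[0])[150:215,190:300].max(2)>40).sum()) for x in a])
print(bot.job_done())
E
```

```text
[0, 0, 0, 0]
the job is handed in; nothing more can be done
None
```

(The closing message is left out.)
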